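# Lever open the sample case and put the opener back in its cutout

## Task

Pick up the flat-bladed opener, slide its blade down through the notch at the front of the shut sample case and, with the blade, lever the lid up and swing it back until it stands open on its own past upright; the gripper itself must not touch the lid. Then lay the opener in its own cutout in the foam tray, lowering it fully in before letting go, and leave the other things on the bench where they are.

Things in the scene. Friction and masses are not known exactly. Their poses are not given: they have to be found in the camera images.
- case: White fixed hollow case, 150 (x) x 160 (y) x 76 mm high, walls 6. Origin: centre of its underside; x points from the notched front to the hinge at the back, z up. Front wall: x = -75 to -69, 76 high; other walls 70 high, carrying the blue lid (6 thick, x = -67 to 75, full width), its top flush with the front wall's. Inside it is empty but for a low rack at x = 2 to 62, up to z = 26.
- case_notch (a point): Inner top edge of the case's front wall, mid-width (x = -69, y = 0, z = 76 in the case's frame), on which the blade can bear. The lid's front has a notch here, y = -25 to 25, cut back to x = -45: an opening 24 x 50 mm between wall and lid. The lid's edge there has its underside at z = 70.
- lid_edge (a point): On the lid: middle of the notch's edge, on the lid's underside, 120 mm from the hinge axis. Moves with the lid.
- case_hinge (a point): Middle of the lid's hinge axis, parallel to the case's y (x = 75, y = 0, z = 70 in the case's frame); the lid's underside passes through the axis.
- case_lid (a joint): Lid angle in rad: 0 shut, grows as the front edge rises, pi/2 upright, stop at 1.9 leaning back. Stiff hinge: it stays where it is left; it takes about 0.3 to 0.5 N m to open (3 to 4 N at the notch's edge).
- opener: The opener, a loose hand tool 190 mm long, about 0.11 kg. Origin: on its underside where handle meets blade; x points along the blade, z up as it lies on the bench. Green handle with a dark collar, x = -95 to 0, 24 wide (y), 28 high (z = 0 to 28). Steel blade x = 0 to 95, 16 wide, 3 thick, z = 1 to 4.
- opener_grip (a point): On the opener: a good place to grip across the handle, at x = -45, z = 18 in its frame, close to its centre of mass.
- opener_tip (a point): On the opener: middle of the blade's end, x = 95, z = 2.5 in its frame.
- opener_tray: Fixed black foam tray, 216 (x) x 76 (y) x 12 mm, underside 2 mm above the bench, origin there at its centre. Cutout with orange floor at z = 4: handle pocket x = -100 to 4, 32 wide; blade groove x = 4 to 100, 22 wide; both centred on y = 0. The opener fits one way only: its x along the tray's, its origin at about x = 0, z = 4, with 3 to 5 mm play.
- spanner_tray: Second foam tray of the same outer size, 84 mm from the opener's tray, centre to centre, side by side on the mat, on its left or its right; its double-ended cutout holds the spanner. Origin: centre of its underside.
- spanner: Steel spanner, 158 x 36 x 7 mm, lying in its cutout, its top 1 mm below the tray's. Origin: centre of its underside. To be left alone.
- bottle: White plastic jar, 66 mm across, 140 high; bystander. Origin: centre of its underside.
- blue_cap: Glass bottle with blue cap, 60 mm across, 130 high; bystander. Origin: centre of its underside.
- tube_rack: Orange rack with red-capped tubes, 90 x 190 x 88 mm high; bystander. Origin: centre of its underside.
- yellow_rack: Low yellow rack, 80 x 120 x 30 mm; bystander. Origin: centre of its underside.
- beaker: Glass beaker, 70 mm across, 90 high; bystander. Origin: centre of its underside.
- cylinder: Glass measuring cylinder, 90 mm across the foot, 230 high; bystander. Origin: centre of its underside.
Things that resemble listed ones, but are neither listed nor needed, are in the scene too. What is shaped like the opener but red is not meant. What is shaped like the case but yellow is not meant.

How it is judged:
By the outcome, as a careful person would: the job done as asked, in the order asked, and still so for the second after the job is handed in, with the robot touching nothing.
It also fails if it takes over 61 s, if anything falls off the work surface, if the arm or the gripper's body presses on something with over 40 N, if the wrist force passes 120 N, or if a joint passes its speed limit or range.

## Robot

A 6-joint arm with a two-finger parallel gripper is mounted at the origin on the work surface. World frame = base frame: x ahead of the robot, y to its left, z up, the work surface at z = 0. Lengths are in m, angles in rad, forces in N, time in s.
With the tool pointing down it reaches from about 0.375 to 0.975 m from the base axis. Payload 3.8 kg.
Tool frame: the origin (TCP) lies at the very end of the fingers, on their centre line; the grasp point (between the pads) lies 19 mm behind it; z points along the fingers, y is the line along which they close (so a half turn about z gives the same grasp; the last joint's range is limited). The gripper opens to 85 mm and grips with 20 to 120 N. Pads are 22 mm wide; open, the fingers measure 114 mm over their backs; the gripper's body (76 mm by 85 mm) begins 54 mm behind the grasp point. The pads swing forward as they close: fully open they stand 13 mm farther back than shut.
Start: joints at [1.234, 0.264, 1.604, -0, 1.274, -0.037], TCP at [0.199, 0.645, 0.231] pointing down, gripper open.
Joint ranges: [-2.63, 2.63], [-0.94, 2.18], [0.31, 2.57], [-1.31, 4.45], [0, 2.66], [-2.55, 2.55]. Speed limits (rad/s): [2.57, 2.57, 3.14, 3.14, 3.14, 3.14].

## Interface

Orientations are given as a rotation vector (axis times angle).
In Python, from workcell import * gives the robot as it stands.
- The arm moves only by the shell command python3 -m crank 'ROWS' [OPENING] [FORCE]. ROWS is JSON, a list that holds one entry, the list of rows, each a list of 6 numbers: the shift along the tool's x, y, z in cm, then the turn, a rotation vector about the tool's x, y, z in rad. In form: [[[dx, dy, dz, ax, ay, az], ...]]. A call has 1 to 8 rows; each row shifts and turns the commanded pose from where the row before left it, along the tool's axes as they then stand; what a row does not reach is not made up. A row lasts 1/12 s, in which the tool goes at most 41.7 mm and 7.16 degrees, less where a joint would pass 70% of its speed; a pose out of reach is approached as far as the arm can. A call with a gripper value outside its range is refused whole. OPENING is the finger opening in cm, from 0 to 8.54, set as the call begins (- or left out, the last holds). The fingers move at their own pace and stop on an object; FORCE is the grip in N (left out, the last holds). Time passes only in rows, so rows that do not move let the fingers close. It gives the time, the measured TCP pose, the force, the opening and the grip force at its end, in the units of the state.
- read_state(): the state, without advancing time (a new reading comes with each control period).
- read_camera(name): name is "side" or "top"; returns the picture (420x560x3 uint8, blue, green, red); there is no depth.
- camera_model(name): a dict with "camera_matrix" (3x3 intrinsics, pixels), "k1" (the pictures are not rectified: a ray, as slopes to the right and down, at radius r is drawn at 1 + k1 r^2 times it, then the intrinsics apply), "R" (3x3) and "t" (3): a world point X has camera coordinates R X + t. Camera axes: x right, y down, z forward; pixel columns grow to the right and rows downward; lengths in m; the calibration is good to about 2 mm. A picture is of the moment at which its call begins. camera_model takes no time and is no camera call.
- finish_job(): hands the job in; it is judged then, once.
The state is a dict: "time": time; "q": joint angles; "joint_vel": joint speeds; "joint_torque": joint torques, N m; "tool_pos": TCP position; "tcp_rot": TCP orientation; "wrist_force": force on the tool from outside, world axes, zero at the start; "torque": the same for the moment, N m; "width": opening from 0.0 (shut) to 1.0 (fully open); "grip_force": force on a finger pad.
Only numpy, scipy, OpenCV 4.12 (cv2) and the standard library are available. Lean on these libraries where they do the work, as an engineer would, in place of code of your own. Each camera call takes 0.05 s, during which the arm holds its last target. There are 200 camera calls.

## Working session

There is one attempt and no reset: what is moved stays moved. The work goes in short steps, Python scripts to look and compute and a shell command to move; the robot and the scene stay as the last step left them, time stands still between calls to the robot, and variables do not carry over. Pictures are saved under pics/ and viewed, at most 10 in all, crops included, and the job is handed in when it is done.

```bash
ls; mkdir -p pics
python3 - <<'E'
from workcell import *
import cv2,numpy as np
np.set_printoptions(precision=4,suppress=True)
for n in("side","top"):
    im=read_camera(n); cv2.imwrite(f"pics/{n}0.png",im)
    m=camera_model(n); print(n,m)
s=read_state(); print(s)
E
```

```text
pics
side {'camera_matrix': array([[531.2817,   0.    , 281.6992],
       [  0.    , 531.2817, 208.5775],
       [  0.    ,   0.    ,   1.    ]]), 'k1': -0.019862592169413256, 'R': array([[ 0.9523, -0.3046, -0.0203],
       [-0.2112, -0.6094, -0.7642],
       [ 0.2204,  0.732 , -0.6447]]), 't': array([-0.4692,  0.1623,  1.6429])}
top {'camera_matrix': array([[437.5807,   0.    , 281.3521],
       [  0.    , 437.5807, 211.098 ],
       [  0.    ,   0.    ,   1.    ]]), 'k1': 0.03439154235195508, 'R': array([[ 0.0013, -1.    , -0.0051],
       [-0.9734, -0.0001, -0.2292],
       [ 0.2292,  0.0053, -0.9734]]), 't': array([0.0088, 0.5016, 1.1041])}
{'time': 0.1, 'q': array([ 1.2341,  0.2647,  1.6053, -0.    ,  1.2737, -0.0369]), 'joint_vel': array([-0.0002, -0.0028, -0.0017, -0.0008,  0.0014,  0.0004]), 'joint_torque': array([  0.0009, -51.6701, -36.8593,   0.0001,   0.0062,   0.    ]), 'tool_pos': array([0.1991, 0.6442, 0.2301]), 'tcp_rot': array([-0.4691, -3.106 ,  0.0032]), 'wrist_force': array([-0.7763,  0.272 , -0.069 ]), 'torque': array([ 0.0271,  0.0208, -0.0224]), 'grip_force': 0.0, 'width': 1.001706182600447}
```

View pics/side0.png

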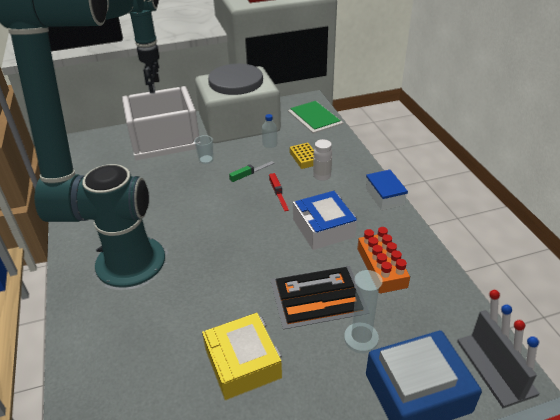

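View pics/top0.png

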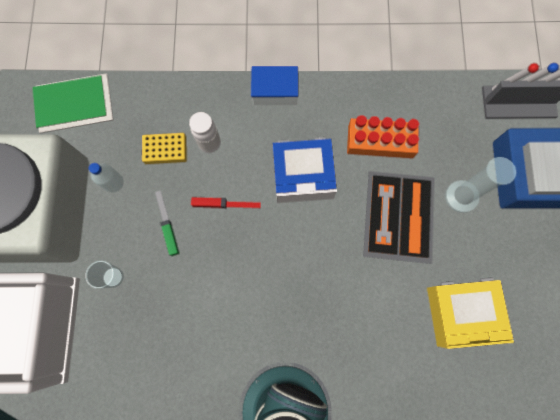

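Side view: green opener at about (250,171), blade tip (273,163). Its red look-alike is at (278,190). The white case with a blue lid is at (325,215) and the yellow look-alike at (240,350). The opener's tray has the orange floor (320,303), with the spanner tray behind it.
Top view: opener handle (170,240) with tip (159,192), red one (208,202). White case (305,168) with its notch at (306,188), yellow one (470,313). Opener tray (416,217), spanner tray (385,215).
I choose the green opener, the white case and the tray at (416,217), and check them in one close crop.

Run:
```python
import cv2,numpy as np
s=cv2.imread("pics/side0.png");t=cv2.imread("pics/top0.png")
def c(im,x,y,w,h,W=400,H=300):
    o=cv2.resize(im[y:y+h,x:x+w],(W,H),interpolation=cv2.INTER_CUBIC)
    return o
m=np.vstack([np.hstack([c(t,120,185,100,75),c(t,260,132,100,75)]),np.hstack([c(s,215,140,100,75),c(s,280,180,100,75)])])
cv2.imwrite("pics/crop1.png",m)
m=np.hstack([c(t,355,165,90,100,360,400),c(s,265,255,110,100,440,400)])
cv2.imwrite("pics/crop2.png",m)
```

```text
(no output)
```

View pics/crop1.png

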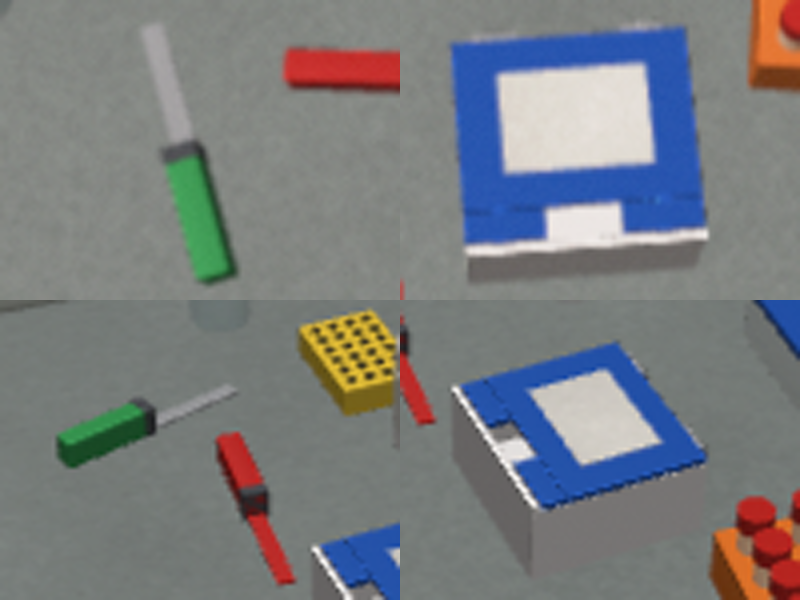

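View pics/crop2.png

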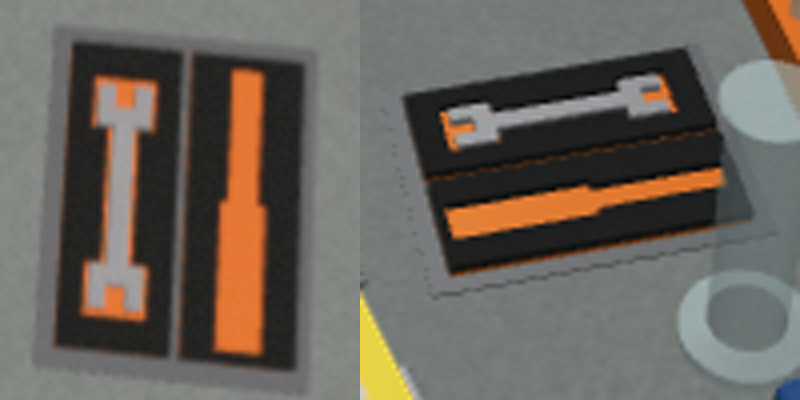

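The crop confirms the green-handled opener, with its blade pointing away from the robot. It also shows the white case with its notch toward the robot, and the empty orange cutout with its narrow groove pointing away. Next I fit the poses from both views.

```bash
cat > h.py <<'E'
import cv2,numpy as np
from workcell import *
from scipy.optimize import least_squares,minimize
from scipy.spatial.transform import Rotation as Ro
np.set_printoptions(precision=4,suppress=True)
CM={n:camera_model(n) for n in("side","top")}
def proj(n,X):
    m=CM[n];c=np.atleast_2d(X)@np.array(m["R"]).T+m["t"];s=c[:,:2]/c[:,2:]
    s=s*(1+m["k1"]*(s**2).sum(1,keepdims=True));K=m["camera_matrix"]
    return s*[K[0,0],K[1,1]]+[K[0,2],K[1,2]]
def place(p,X):  # p=x,y,z,yaw
    return np.atleast_2d(X)@Ro.from_euler("z",p[3]).as_matrix().T+p[:3]
def fit(obs,p0,zfix=None):  # obs: list (view,(u,v),X)
    def f(p):
        q=p if zfix is None else np.array([p[0],p[1],zfix,p[3]])
        return np.concatenate([(proj(n,place(q,X))[0]-uv) for n,uv,X in obs])
    r=least_squares(f,p0,loss="soft_l1");return r.x,f(r.x).reshape(-1,2)
def cr(x0,y0,ox=0,oy=0):
    return lambda u,v:(x0+(u-ox+.5)/4-.5,y0+(v-oy+.5)/4-.5)
E
cat > fit0.py <<'E'
from h import *
# case
T=cr(260,132,400,0);S=cr(280,180,400,300);mm=lambda *a:np.array(a)/1e3
o=[("top",T(453,43),mm(75,80,76)),("top",T(686,29),mm(75,-80,76)),("top",T(708,239),mm(-75,-80,76)),("top",T(467,254),mm(-75,80,76)),
 ("side",S(617,344),mm(75,80,76)),("side",S(706,459),mm(75,-80,76)),("side",S(541,510),mm(-75,-80,76)),("side",S(454,386),mm(-75,80,76)),("side",S(531,576),mm(-75,-80,0))]
for z in(None,0):
    p,r=fit(o,[.55,-.03,0,0],z);print("case",p,np.abs(r).max());
print(r)
T=cr(355,165);S=cr(265,255,360,0)
o=[("top",T(193,52),mm(108,38,12)),("top",T(306,65),mm(108,-38,12)),("top",T(297,369),mm(-108,-38,8)),("top",T(248,69),mm(100,0,7)),("top",T(239,354),mm(-100,0,4)),
 ("side",S(452,274),mm(-108,-38,0)),("side",S(714,221),mm(108,-38,0)),("side",S(430,180),mm(-108,40,12)),("side",S(720,131),mm(108,40,12)),("side",S(448,224),mm(-100,0,6))]
for z in(None,.002):
    p,r=fit(o,[.45,-.3,0,0],z);print("tray",p,np.abs(r).max())
print(r)
# opener: silhouette of green handle + tip
im={n:cv2.imread(f"pics/{n}0.png").astype(float) for n in CM}
box={"top":(150,210,190,265),"side":(220,155,265,190)}
al={}
for n,(a,b,c,d) in box.items():
    q=im[n][b:d,a:c];g=q[...,1]-(q[...,0]+q[...,2])/2;al[n]=np.clip(g/np.percentile(g,97),0,1)
tip={"top":cr(120,185)(152,25),"side":cr(215,140,0,300)(236,387)}
def cost(v,z=None):
    p=np.array([v[0],v[1],v[2] if z is None else z,v[3]]);c=0
    X=mm(*[0])  # unused
    X=np.array([[x,y,h] for x in(-.095,v[4]) for y in(-.012,.012) for h in(0,.028)])
    for n,(a,b,cc,d) in box.items():
        u=(proj(n,place(p,X))-[a,b]+.5)*16-.5
        M=np.zeros(((d-b)*16,(cc-a)*16),np.float32);cv2.fillConvexPoly(M,cv2.convexHull(np.round(u).astype(np.int32)),1.)
        M=cv2.resize(M,(cc-a,d-b),interpolation=cv2.INTER_AREA);c+=((M-al[n])**2).sum()
        c+=2*((proj(n,place(p,[[.095,0,.003]]))[0]-tip[n])**2).sum()
    return c
for z in(None,0):
    v0=np.array([.47,.27,0,.2,-.012]);sx=np.vstack([v0]+[v0+d for d in np.diag([.02,.02,.01,.1,.005])])
    r=minimize(cost,v0,args=(z,),method="Nelder-Mead",options=dict(initial_simplex=sx,maxiter=1500,xatol=1e-5,fatol=1e-3));print("opener",r.x,r.fun)
E
python3 fit0.py
```

```text
case [ 0.62   -0.0518  0.      0.069 ] 1.839503966880386
case [ 0.62   -0.0518  0.0129  0.069 ] 1.8381760711417883
[[-0.3146 -0.0957]
 [ 0.2248 -0.4838]
 [ 0.0164  0.1021]
 [-0.2199  0.4017]
 [ 0.4909 -0.5269]
 [ 0.8332 -0.0944]
 [-1.8382 -0.1028]
 [-0.3192  0.1818]
 [ 0.2296  1.2432]]
tray [ 0.4964 -0.3589  0.0035 -0.1007] 9.987669728992273
tray [ 0.4967 -0.3588  0.0301 -0.102 ] 10.031998924926484
[[ 0.5113  0.1043]
 [-0.2708 -0.5445]
 [-0.5664  0.4591]
 [-0.1608  0.4096]
 [-0.6854 -0.0116]
 [-0.3473  0.9867]
 [10.032   0.2617]
 [-0.8274 -0.0472]
 [ 0.1784 -0.8013]
 [ 0.5116  0.7818]]
opener [ 0.4862  0.3303 -0.0006  0.3108 -0.0194] 72.05041390099412
opener [ 0.4865  0.3307 -0.0139  0.3201 -0.0203] 73.63315025899881
```

```bash
sed -i 's/("side",S(714,221),mm(108,-38,0)),//' fit0.py
cat >> fit0.py <<'E'
po=r.x[:4].copy();po[2]=0
print("tip res",[proj(n,place(po,[[.095,0,.003]]))[0]-tip[n] for n in CM])
def bx(x0,x1,hy,z0,z1):return [np.array([[x,y,z] for x,y in((x0,-hy),(x0,hy),(x1,hy),(x1,-hy))]) for z in(z0,z1)]
pc=np.array([.62,-.0518,0,.069]);pt=p.copy();pt[2]=.002
out=[]
for n,vs in {"top":[(120,185,100,75),(355,175,100,75)],"side":[(215,140,100,75),(280,180,100,75)]}.items():
    for a,b,w,h in vs:
        c=cv2.resize(im[n][b:b+h,a:a+w].astype(np.uint8),(400,300),interpolation=cv2.INTER_CUBIC)
        for pp,ps in((po,bx(-.095,0,.012,0,.028)+bx(0,.095,.008,.001,.004)),(pc,bx(-.075,.075,.08,0,.076)+bx(-.069,-.045,.025,.07,.076)),(pt,bx(-.108,.108,.038,0,.012)+bx(-.1,.004,.016,.004,.012)+bx(.004,.1,.011,.004,.012))):
            for P in ps: cv2.polylines(c,[np.int32(((proj(n,place(pp,P))-[a,b]+.5)*4-.5)*16)],True,(0,255,255),1,cv2.LINE_AA,4)
        out.append(c)
cv2.imwrite("pics/ov.png",np.vstack([np.hstack(out[:2]),np.hstack(out[2:])]))
E
python3 fit0.py|grep -v "\[\["
```

```text
case [ 0.62   -0.0518  0.      0.069 ] 1.839503966880386
case [ 0.62   -0.0518  0.0129  0.069 ] 1.8381760711417883
 [ 0.2248 -0.4838]
 [ 0.0164  0.1021]
 [-0.2199  0.4017]
 [ 0.4909 -0.5269]
 [ 0.8332 -0.0944]
 [-1.8382 -0.1028]
 [-0.3192  0.1818]
 [ 0.2296  1.2432]]
tray [ 0.4968 -0.3591  0.0034 -0.1006] 1.1024365030619947
tray [ 0.497  -0.3591 -0.0001 -0.1027] 1.0149832588440404
 [-0.1511 -0.6479]
 [-0.4979  0.342 ]
 [-0.0426  0.2975]
 [-0.6142 -0.137 ]
 [-0.2134  1.015 ]
 [-0.6797 -0.0244]
 [ 0.3423 -0.7419]
 [ 0.6529  0.8088]]
opener [ 0.4862  0.3303 -0.0006  0.3108 -0.0194] 72.05041390099412
opener [ 0.4865  0.3307 -0.0139  0.3201 -0.0203] 73.63315025899881
tip res [array([ 0.2349, -0.2661]), array([-0.9999, -1.2352])]
```

View pics/ov.png

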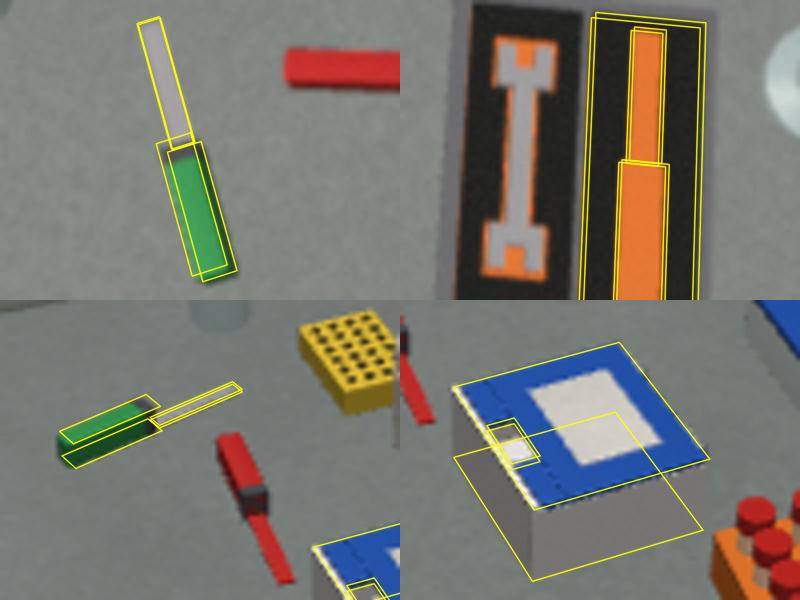

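Case and tray overlays match. The opener's is about 1 px off because the shaded side of the handle has low greenness, so I refit it with a hue-based mask.

```bash
sed -i 's#al\[n\]=np.clip(g/np.percentile(g,97),0,1)#g=g/(q.sum(2)+1);al[n]=np.clip(g/(.7*np.percentile(g,97)),0,1)#' fit0.py; sed -i 's/^tip=.*/tip={"top":cr(120,185)(152,27),"side":cr(215,140,0,300)(233,389)}/' fit0.py; python3 fit0.py|grep -E "opener|tip"
python3 - <<'E'
import cv2,numpy as np
a=cv2.imread('pics/ov.png');cv2.imwrite('pics/ov2.png',np.hstack([a[:300,:400],a[300:,:400]]))
E
```

```text
opener [ 0.4842  0.3295 -0.      0.3144 -0.0136] 27.23377618952516
opener [ 0.4841  0.3292 -0.0261  0.3148 -0.0133] 26.579295041136685
tip res [array([ 0.5773, -0.368 ]), array([-0.3366, -0.9662])]
```

View pics/ov2.png

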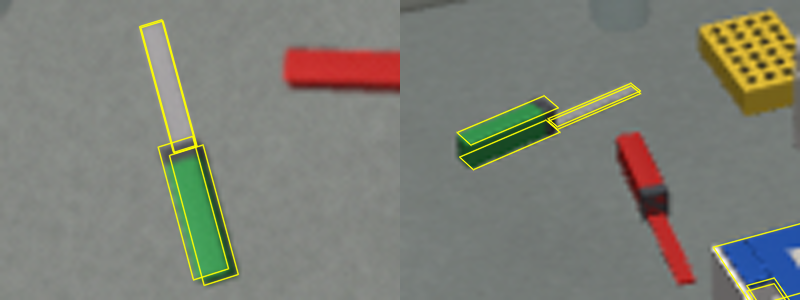

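Opener is at (0.484, 0.329), yaw 0.314, height 0.000, which agrees with the text. I plan a grasp tilted 0.26 rad toward the blade, with the fingertips about 1 cm above the bench so they'll clear the tray foam later.

```bash
cat >> h.py <<'E'
def Rt(yaw,g):
    c,s=np.cos(yaw),np.sin(yaw)
    return np.array([[-c,-s,0],[-s,c,0],[0,0,-1]]).T@Ro.from_euler("y",-g).as_matrix()
def cur():
    s=read_state();return np.array(s["tool_pos"]),Ro.from_rotvec(s["tcp_rot"]).as_matrix()
def delta(p0,R0,p1,R1,name=""):
    """shift in tool axes (cm) then turn"""
    d=R0.T@(np.array(p1)-p0)*100;w=Ro.from_matrix(R0.T@R1).as_rotvec()
    print(name,"shift cm",d.round(2),"|%.1f|"%np.linalg.norm(d),"turn",w.round(3),"|%.3f|"%np.linalg.norm(w))
OP=np.array([.484,.3293,0,.314]);CASE=np.array([.62,-.0518,0,.069]);TRAY=np.array([.497,-.359,.002,-.102])
GX,GZ,BETA=-.043,.011,.26   # tcp in opener frame, tool pitch to it
E
python3 - <<'E'
from h import *
p,R=cur();R1=Rt(OP[3],BETA);g=place(OP,[[GX,0,GZ]])[0]
delta(p,R,p,R1,"turn")
delta(p,R1,g+[0,0,.12],R1,"above");delta(g+[0,0,.12],R1,g,R1,"down");print(g)
E
```

```text
turn shift cm [0. 0. 0.] |0.0| turn [-0.082 -0.252 -0.61 ] |0.665|
above shift cm [-10.08 -38.75  12.93] |42.1| turn [0. 0. 0.] |0.000|
down shift cm [ 3.08  0.   11.6 ] |12.0| turn [0. 0. 0.] |0.000|
[0.4431 0.316  0.011 ]
```

```bash
python3 -m crank '[[[0,0,0,-0.010,-0.032,-0.076],[0,0,0,-0.010,-0.032,-0.076],[0,0,0,-0.010,-0.032,-0.076],[0,0,0,-0.010,-0.032,-0.076],[0,0,0,-0.010,-0.032,-0.076],[0,0,0,-0.010,-0.032,-0.076],[0,0,0,-0.010,-0.032,-0.076],[0,0,0,-0.010,-0.030,-0.078]]]' 7
python3 -m crank '[[[-0.63,-2.42,0.8,0,0,0],[-0.63,-2.42,0.8,0,0,0],[-0.63,-2.42,0.8,0,0,0],[-0.63,-2.42,0.8,0,0,0],[-0.63,-2.42,0.8,0,0,0],[-0.63,-2.42,0.8,0,0,0],[-0.63,-2.42,0.8,0,0,0],[-0.63,-2.42,0.8,0,0,0]]]'
python3 -m crank '[[[-0.63,-2.42,0.8,0,0,0],[-0.63,-2.42,0.8,0,0,0],[-0.63,-2.42,0.8,0,0,0],[-0.63,-2.42,0.8,0,0,0],[-0.63,-2.42,0.8,0,0,0],[-0.63,-2.42,0.8,0,0,0],[-0.63,-2.42,0.8,0,0,0],[-0.63,-2.42,0.8,0,0,0]]]'
python3 -m crank '[[[0,0,0,0,0,0],[0,0,0,0,0,0]]]'
python3 - <<'E'
from h import *
p,R=cur();R1=Rt(OP[3],BETA);g=place(OP,[[GX,0,GZ]])[0]
print(p);delta(p,R,g,R1,"to grasp")
E
```

```text
time: 0.77
tool_pos: [0.199, 0.6446, 0.2305]
tcp_rot: [-0.456, 2.845, 0.056]
wrist_force: [0.0, -0.2, 0.3]
width: 0.822
grip_force: 0.0
time: 1.43
tool_pos: [0.3215, 0.4794, 0.1819]
tcp_rot: [-0.451, 2.847, 0.057]
wrist_force: [0.6, 0.2, 0.2]
width: 0.825
grip_force: 0.0
time: 2.1
tool_pos: [0.4432, 0.3154, 0.1335]
tcp_rot: [-0.451, 2.847, 0.057]
wrist_force: [0.0, 0.8, -1.3]
width: 0.815
grip_force: 0.0
time: 2.27
tool_pos: [0.443, 0.3152, 0.1332]
tcp_rot: [-0.446, 2.849, 0.056]
wrist_force: [0.0, 1.0, -0.4]
width: 0.822
grip_force: 0.0
[0.443  0.3152 0.1332]
to grasp shift cm [ 3.11  0.09 11.82] |12.2| turn [-0.002  0.    -0.003] |0.004|
```

```bash
python3 -m crank '[[[0.39,0.01,1.5,0,0,0],[0.39,0.01,1.5,0,0,0],[0.39,0.01,1.5,0,0,0],[0.39,0.01,1.5,0,0,0],[0.39,0.01,1.5,0,0,0],[0.39,0.01,1.5,0,0,0],[0.39,0.01,1.4,0,0,0],[0.39,0.01,1.4,0,0,0]]]'
python3 -m crank '[[[0,0,0,0,0,0],[0,0,0,0,0,0],[0,0,0,0,0,0],[0,0,0,0,0,0],[0,0,0,0,0,0],[0,0,0,0,0,0],[0,0,0,0,0,0],[0,0,0,0,0,0]]]' 1.5 100
python3 -m crank '[[[0,0,0,0,0,0],[0,0,0,0,0,0],[0,0,0,0,0,0],[0,0,0,0,0,0]]]'
python3 -m crank '[[[-0.39,0,-1.5,0,0,0],[-0.39,0,-1.5,0,0,0],[-0.39,0,-1.5,0,0,0],[-0.39,0,-1.5,0,0,0],[-0.39,0,-1.5,0,0,0],[-0.39,0,-1.5,0,0,0],[-0.39,0,-1.5,0,0,0],[-0.39,0,-1.5,0,0,0]]]'
python3 - <<'E'
from h import *
for n in CM: cv2.imwrite(f"pics/{n}1.png",read_camera(n))
s=cv2.imread("pics/side1.png");t=cv2.imread("pics/top1.png")
p,R=cur();print(p,[proj(n,p) for n in CM])
c=lambda im,x,y:cv2.resize(im[y:y+150,x:x+133],(400,450),interpolation=cv2.INTER_CUBIC)
cv2.imwrite("pics/crop3.png",np.hstack([c(t,110,140),c(s,180,70)]))
E
```

```text
time: 2.93
tool_pos: [0.4427, 0.3188, 0.0117]
tcp_rot: [-0.452, 2.846, 0.059]
wrist_force: [0.0, -0.6, -0.3]
width: 0.821
grip_force: 0.0
time: 3.6
tool_pos: [0.4441, 0.3185, 0.0139]
tcp_rot: [-0.45, 2.844, 0.06]
wrist_force: [-4.2, 0.9, 6.6]
width: 0.254
grip_force: 98.9
time: 3.93
tool_pos: [0.4441, 0.3185, 0.0139]
tcp_rot: [-0.45, 2.844, 0.06]
wrist_force: [-3.8, 0.1, 6.9]
width: 0.252
grip_force: 98.9
time: 4.6
tool_pos: [0.4422, 0.3172, 0.1373]
tcp_rot: [-0.45, 2.846, 0.058]
wrist_force: [0.4, 0.1, -1.3]
width: 0.25
grip_force: 98.2
[0.4444 0.3189 0.14  ] [array([[240.5422, 142.9367]]), array([[154.2898, 226.2378]])]
```

View pics/crop3.png

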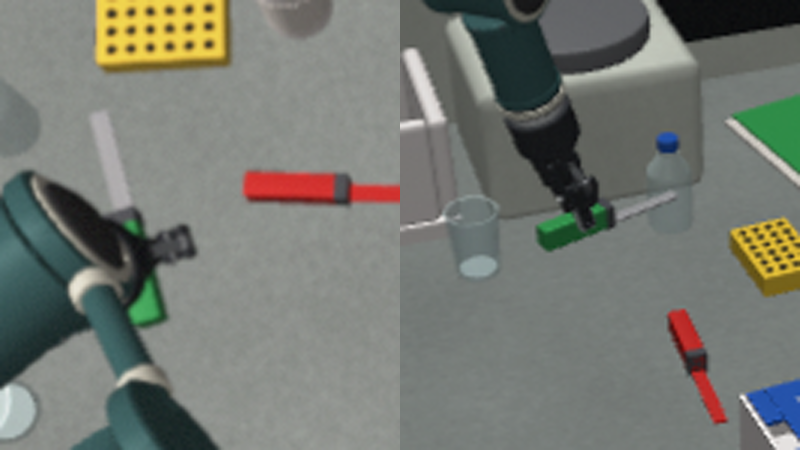

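The opener is held level in the gripper: tip at top-image pixel (143,177) and side-image pixel (272,136). I triangulate the tip to get its offset in the tool frame.

Run:
```python
from h import *
p,R=cur()
def tri(o):
    r=least_squares(lambda X:np.concatenate([proj(n,X)[0]-o[n] for n in o]),[.5,.3,.1]);return r.x,r.fun
o={"top":(110+(99.5+.5)/3-.5,140+(113+.5)/3-.5),"side":(180+(275.5+.5)/3-.5,70+(197+.5)/3-.5)}
X,r=tri(o);print("tip",X,r)
# model: tcp at opener (gx,0,gz), opener rot pitch phi, yaw
print("tip in tool (cm)",(R.T@(X-p))*100)
for gx in(-.043,-.046):
  for gz in(.011,.013):
    d=Ro.from_euler("y",BETA)  # opener->: tool axes
    v=np.array([.095-gx,0,.0025-gz]); B=np.diag([-1,1,-1.])
    print(gx,gz,"pred",Ro.from_euler("y",-BETA).as_matrix().T@(B@v)*100)
```

```text
tip [0.5746 0.363  0.1188] [-0.0487  0.5183  0.7032 -0.2665]
tip in tool (cm) [-12.6917   0.177    5.6876]
-0.043 0.011 pred [-13.1177   0.       4.3691]
-0.043 0.013 pred [-13.0662   0.       4.5624]
-0.046 0.011 pred [-13.4076   0.       4.4463]
-0.046 0.013 pred [-13.3562   0.       4.6395]
```

The opener sits about 0.09 rad more nose-down than nominal, so I use the measured tip offset in the tool frame. Next I plan the transfer to a steep pre-insert pose above the notch.

```bash
cat >> h.py <<'E'
TIP=np.array([-.127,.001,.0567]);PIT=.35  # tip in tool; tool pitch at which the blade is level
def tcp_for(x,z,phi,y=0.,base=None):
    """tcp pose with blade tip at (x,y,z) mm in case frame, blade pitched phi up"""
    b=CASE if base is None else base
    R=Rt(b[3],phi+PIT);return place(b,[[x/1e3,y/1e3,z/1e3]])[0]-R@TIP,R
E
python3 - <<'E'
from h import *
p,R=cur();u=np.array([0,0,.08])
P,R1=tcp_for(-57-.643*50,73+.766*50,-.87)
delta(p,R,p+u,R,"up");delta(p+u,R,p+u,R1,"turn");delta(p+u,R1,P,R1,"go");print(P)
E
```

```text
up shift cm [-2.12  0.01 -7.71] |8.0| turn [0. 0. 0.] |0.000|
turn shift cm [0. 0. 0.] |0.0| turn [-0.03   0.785  0.249] |0.824|
go shift cm [  2.05 -38.29   0.76] |38.3| turn [0. 0. 0.] |0.000|
[ 0.4493 -0.0646  0.2236]
```

```bash
python3 -m crank '[[[-0.53,0,-1.93,0,0,0],[-0.53,0,-1.93,0,0,0],[-0.53,0,-1.93,0,0,0],[-0.53,0,-1.93,0,0,0],[0,0,0,-0.003,0.078,0.025],[0,0,0,-0.003,0.078,0.025],[0,0,0,-0.003,0.078,0.025],[0,0,0,-0.003,0.078,0.025]]]' | head -2
python3 -m crank '[[[0,0,0,-0.003,0.078,0.025],[0,0,0,-0.003,0.078,0.025],[0,0,0,-0.003,0.078,0.025],[0,0,0,-0.003,0.08,0.025],[0,0,0,-0.003,0.08,0.025],[0,0,0,-0.003,0.08,0.025]]]' | head -3
python3 -m crank '[[[0.13,-2.4,0.05,0,0,0],[0.13,-2.4,0.05,0,0,0],[0.13,-2.4,0.05,0,0,0],[0.13,-2.4,0.05,0,0,0],[0.13,-2.4,0.05,0,0,0],[0.13,-2.4,0.05,0,0,0],[0.13,-2.4,0.05,0,0,0],[0.13,-2.4,0.05,0,0,0]]]' | head -3
python3 -m crank '[[[0.13,-2.4,0.05,0,0,0],[0.13,-2.4,0.05,0,0,0],[0.13,-2.4,0.05,0,0,0],[0.13,-2.4,0.05,0,0,0],[0.13,-2.4,0.05,0,0,0],[0.13,-2.4,0.05,0,0,0],[0.13,-2.4,0.05,0,0,0],[0.13,-2.4,0.05,0,0,0]]]' | head -3
python3 -m crank '[[[0,0,0,0,0,0],[0,0,0,0,0,0]]]'
python3 - <<'E'
from h import *
for n in CM: cv2.imwrite(f"pics/{n}2.png",read_camera(n))
s=cv2.imread("pics/side2.png");t=cv2.imread("pics/top2.png")
p,R=cur();tip=p+R@TIP;print(p,"case-frame tip",(tip-CASE*[1,1,0,0][:3] if 0 else Ro.from_euler("z",-CASE[3]).apply(tip-CASE[:3]))*1e3,{n:proj(n,tip) for n in CM})
c=lambda im,x,y:cv2.resize(im[y:y+100,x:x+100],(400,400),interpolation=cv2.INTER_CUBIC)
cv2.imwrite("pics/crop4.png",np.hstack([c(t,255,130),c(s,265,140)]))
E
```

```text
time: 5.37
tool_pos: [0.4425, 0.3176, 0.216]
time: 5.87
tool_pos: [0.443, 0.3176, 0.2152]
tcp_rot: [0.086, -2.61, 0.03]
time: 6.53
tool_pos: [0.4445, 0.124, 0.2175]
tcp_rot: [0.088, -2.612, 0.03]
time: 7.2
tool_pos: [0.4466, -0.0682, 0.2201]
tcp_rot: [0.088, -2.613, 0.029]
time: 7.37
tool_pos: [0.4467, -0.0677, 0.2202]
tcp_rot: [0.085, -2.612, 0.028]
wrist_force: [-0.5, 1.0, -1.2]
width: 0.253
grip_force: 98.4
[ 0.4467 -0.0665  0.2205] case-frame tip [-92.7737  -2.1592 107.5503] {'side': array([[297.6425, 210.3328]]), 'top': array([[308.4185, 196.8062]])}
```

View pics/crop4.png

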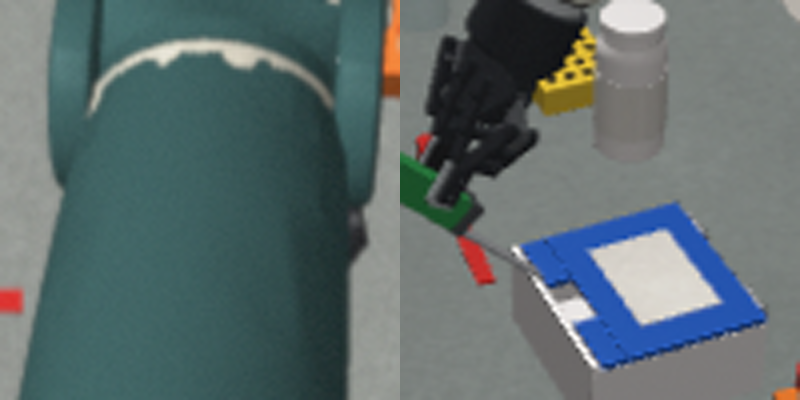

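The side view shows the blade tip near pixel (297,206), about 4 px above the prediction. I measure it precisely by differencing against the first pictures.

Run:
```python
from h import *
np.set_printoptions(linewidth=250)
I=lambda n:cv2.imread(f"pics/{n}.png").astype(int)
def show(a,b,x0,x1,y0,y1):
    d=np.abs(I(a)-I(b)).sum(2)[y0:y1,x0:x1]
    print(a,"cols",x0,x1);[print(y0+i,*["%3d"%v if v>30 else "  ." for v in r]) for i,r in enumerate(d)]
show("side2","side0",278,306,193,216)
show("top1","top0",136,156,172,192)
show("side1","side0",252,278,130,146)
```

```text
side2 cols 278 306
193 115 134 162  83 158 229 247 134   .   .   .   .   .   .   .   .   .   .   .   .   .   .   .   .   .   .   .   .
194 193 193 170 132 223 241 135   .   .   .   .   .   .   .   .   .   .   .   .   .   .   .   .   .   .   .   .   .
195 190 178 153 149 235 135   .   .   .   .   .   .   .   .   .   .   .   .   .   .   .   .   .   .   .   .   .   .
196 169 153 151 152 110   .   .   .   .   .   .   .   .   .   .   .   .   .   .   .   .   .   .   .   .   .   .   .
197 133 144 150 161 152   .   .   .   .   .   .   .   .   .   .   .   .   .   .   .   .   .   .   .   .   .   .   .
198 108 144 152 196 216 120   .   .   .   .   .   .   .   .   .   .   .   .   .   .   .   .   .   .   .   .   .   .
199   .  36  46 122 189 203   .   .   .   .   .   .   .   .   .   .   .   .   .   .   .   .   .   .   .   .   .   .
200   .   .   .   .  45 124  82  39   .   .   .   .   .   .   .   .   .   .   .   .   .   .   .   .   .   .   .   .
201   .   .   .   .   .   .  36  68  61   .   .   .   .   .   .   .   .   .   .   .   .   .   .   .   .   .   .   .
202   .   .   .   .   .   .   .   .  
[... 4331 characters left out ...]
   .   .   .   .   .   .   .   .   .   .   .   .   .
140   .  70  75  83  85  87  84   .  87  71   .   .   .   .   .   .   .   .   .   .   .   .   .   .   .   .
141  57  87  87  87   .   .  38  53   .   .   .   .   .   .   .   .   .   .   .   .   .   .   .   .   .   .
142  56  81   .  85  73   .   .   .   .   .   .   .   .   .   .   .   .   .   .   .   .   .   .   .   .   .
143  41  46  60   .   .   .   .   .   .   .   .   .   .   .   .   .   .   .   .   .   .   .   .   .   .   .
144   .   .   .   .   .   .   .   .   .   .   .   .   .   .   .   .   .   .   .   .   .   .   .   .   .   .
145   .   .   .   .   .   .   .   .   .   .   .   .   .   .   .   .   .   .   .   .   .   .   .   .   .   .
```

Run:
```python
from h import *
p2,R2=cur();p1=np.array([.4436,.3183,.139]);R1=Rt(.314,.26)
R1=Ro.from_rotvec([-.45,2.846,.058]).as_matrix()
def tip(v):  # gx,gz,pit,y
    B=np.diag([-1,1,-1.]);w=np.array([.095-v[0],v[3],.0025-v[1]])
    return Ro.from_euler("y",-v[2]).as_matrix().T@(B@w)
ob=[("top",p1,R1,(142.6,176.9)),("side",p1,R1,(271.2,134.7)),("side",p2,R2,(298.5,207.3))]
def f(v):
    return np.concatenate([proj(n,p+R@tip(v))[0]-o for n,p,R,o in ob]+[(v-[-.044,.0125,.26,0])/[.002,.002,.3,.002]])
r=least_squares(f,[-.044,.0125,.26,0]);print(r.x,r.fun.reshape(-1,2),"TIP",tip(r.x))
v=r.x; t=p2+R2@tip(v)
print("case tip",Ro.from_euler("z",-CASE[3]).apply(t-CASE[:3])*1e3)
```

```text
[-0.0426  0.0124  0.2945  0.0011] [[-0.0556  0.5566]
 [ 0.8431 -0.7781]
 [ 0.6758  1.2516]
 [ 0.7082 -0.0454]
 [ 0.1149  0.5604]] TIP [-0.1288  0.0011  0.0494]
case tip [-87.5605  -2.0272 112.9437]
```

```bash
sed -i 's/^TIP=.*/TIP=np.array([-.1285,.001,.0485]);PIT=.285/' h.py
python3 - <<'E'
from h import *
p,R=cur()
P,R1=tcp_for(-57-.643*10,73+.766*10,-.87);delta(p,R,p,R1,"turn");delta(p,R1,P,R1,"go")
P2,_=tcp_for(-57+.643*45,73-.766*45,-.87);delta(P,R1,P2,R1,"in")
E
```

```text
turn shift cm [0. 0. 0.] |0.0| turn [-0.002  0.057 -0.003] |0.057|
go shift cm [-4.08  0.17  0.71] |4.1| turn [0. 0. 0.] |0.000|
in shift cm [-5.27 -0.    1.56] |5.5| turn [0. 0. 0.] |0.000|
```

```bash
python3 -m crank '[[[0,0,0,0,0.057,0],[-1,0.04,0.18,0,0,0],[-1,0.04,0.18,0,0,0],[-1,0.04,0.18,0,0,0],[-1.08,0.05,0.17,0,0,0],[0,0,0,0,0,0],[0,0,0,0,0,0]]]'
python3 - <<'E'
from h import *
im=read_camera("side");cv2.imwrite("pics/side3.png",im)
p,R=cur();t=p+R@TIP;print("case tip",Ro.from_euler("z",-CASE[3]).apply(t-CASE[:3])*1e3,proj("side",t))
b=t-R@(Ro.from_euler("y",PIT).apply([-.05,0,0]));print("50 back up the blade",proj("side",b))
x0,x1,y0,y1=290,318,200,226
d=np.abs(im.astype(int)-cv2.imread("pics/side0.png").astype(int)).sum(2)[y0:y1,x0:x1]
print("cols",x0);[print(y0+i,*["%3d"%v if v>40 else "  ." for v in r]) for i,r in enumerate(d)]
E
```

```text
time: 8.05
tool_pos: [0.4769, -0.0631, 0.192]
tcp_rot: [0.087, -2.554, 0.031]
wrist_force: [-0.6, -0.2, 0.1]
width: 0.251
grip_force: 98.3
case tip [-63.318   -1.0087  81.113 ] [[306.1287 214.1436]]
50 back up the blade [[296.644 207.395]]
cols 290
200 244 241  80   .   .   .   .   .   .   .   .   .   .   .   .   .   .   .   .   .   .   .   .   .   .   .   .   .
201 246  81   .   .   .   .   .   .   .   .   .   .   .   .   .   .   .   .   .   .   .   .   .   .   .   .   .   .
202 142   .   .   .   .   .   .   .   .   .   .   .   .   .   .   .   .   .   .   .   .   .   .   .   .   .   .   .
203  65   .   .   .   .   .   .   .   .   .   .   .   .   .   .   .   .   .   .   .   .   .   .   .   .   .   .   .
204  65  83   .  41   .   .   .   .   .   .   .   .   .   .   .   .   .   .   .   .   .   .   .   .   .   .   .   .
205   .   .  77   .  48 224   .   .   .   .   .   .   .   .   .   .   .   .   .   .   .   .   .   .   .   .   .   .
206   .   .   .   .   .  61 293 153   .   .   .   .   .   .   .   .   .   .   .   .   .   .   .   .   .   .   .   .
207   .   .   .   .   .   . 104 296 156
[... 1464 characters left out ...]
   .
220   .   .   .   .   .   .   .   .   .   .   .   .   .   .   .   .   .   .   .   .   .   .   .   .   .   .   .   .
221   .   .   .   .   .   .   .   .   .   .   .   .   .   .   .   .   .   .   .   .   .   .   .   .   .   .   .   .
222   .   .   .   .   .   .   .   .   .   .   .   .   .   .   .   .   .   .   .   .   .   .   .   .   .   .   .   .
223   .   .   .   .   .   .   .   .   .   .   .   .   .   .   .   .   .   .   .   .   .   .   .   .   .   .   .   .
224   .   .   .   .   .   .   .   .   .   .   .   .   .   .   .   .   .   .   .   .   .   .   .   .   .   .   .   .
225   .   .   .   .   .   .   .   .   .   .   .   .   .   .   .   .   .   .   .   .   .   .   .   .   .   .   .   .
```

The tip is within about 1 px of prediction, at the notch. I insert it while watching the wrist force.

```bash
python3 -m crank '[[[-0.88,0,0.28,0,0,0],[-0.88,-0.05,0.28,0,0,0],[-0.88,-0.05,0.28,0,0,0]]]'
python3 -m crank '[[[-0.88,0,0.26,0,0,0],[-0.88,0,0.26,0,0,0],[-0.88,0,0.26,0,0,0],[0,0,0,0,0,0],[0,0,0,0,0,0]]]'
python3 - <<'E'
from h import *
p,R=cur();t=p+R@TIP;print("case tip",Ro.from_euler("z",-CASE[3]).apply(t-CASE[:3])*1e3,proj("side",t),read_state()["wrist_force"])
# lever plan: tip rotating about the fulcrum, L beyond it
F=np.array([-69,77.]);prev=(p,R)
def bl(L,phi): # tip mid; blade underside 1.5mm below the centre line
    c,s=np.cos(phi),np.sin(phi);return F+L*np.array([c,s])+1.5*np.array([-s,c])
def rows(seq):
    global prev
    for x,z,phi,m in seq:
        P,R1=tcp_for(x,z,phi);p0,R0=prev;d=R0.T@(P-p0)*100;w=Ro.from_matrix(R0.T@R1).as_rotvec();print(m,np.r_[d,w].round(3));prev=(P,R1)
seq=[]
for i,phi in enumerate(np.linspace(-.87,.2,15)):
    L=52+min(i,8)/8*20;seq.append((*bl(L,phi),phi,"L%.0f phi%.2f"%(L,phi)))
rows(seq)
x,z=seq[-1][:2];h=np.array([75,70]);r=np.hypot(x-75,z-70);th=np.arctan2(z-70,75-x);print("r,th",r,th)
rows([(75-r*np.cos(a),70+r*np.sin(a),.2,"th%.2f"%a) for a in np.linspace(th,1.8,15)[1:]])
E
```

```text
time: 8.35
tool_pos: [0.4949, -0.0634, 0.1709]
tcp_rot: [0.086, -2.557, 0.031]
wrist_force: [-0.1, -0.2, -1.5]
width: 0.249
grip_force: 98.3
time: 8.77
tool_pos: [0.5118, -0.0621, 0.1494]
tcp_rot: [0.086, -2.554, 0.031]
wrist_force: [0.5, -0.7, -1.1]
width: 0.25
grip_force: 98.3
case tip [-28.385   -2.2493  37.8951] [[316.1166 221.7798]] [ 0.4557 -0.6629 -1.1444]
L52 phi-0.87 [ 0.519  0.179  0.316 -0.003 -0.001 -0.003]
L54 phi-0.79 [ 0.002  0.     0.659 -0.    -0.076  0.   ]
L57 phi-0.72 [-0.002 -0.     0.64   0.    -0.076 -0.   ]
L60 phi-0.64 [-0.007  0.     0.622  0.    -0.076  0.   ]
L62 phi-0.56 [-0.012  0.     0.603  0.    -0.076  0.   ]
L64 phi-0.49 [-0.016  0.     0.585 -0.    -0.076 -0.   ]
L67 phi-0.41 [-0.021 -0.     0.566  0.    -0.076 -0.   ]
L70 phi-0.33 [-0.026  0.     0.548 -0.    -0.076  0.   ]
L72 phi-0.26 [-0.03  -0.     0.529  0.    -0.076 -0.   ]
L72 phi-0.18 [ 0.21  -0.     0.459  0.    -0.076  0.   ]
L72 phi-0.11 [ 0.21   0.     0.459  0.    -0.076  0.   ]
L72 phi-0.03 [ 0.21   0.     0.459 -0.    -0.076  0.   ]
L72 phi0.05 [ 0.21  -0.     0.459 -0.    -0.076 -0
[... 174 characters left out ...]
5  0.    -0.553  0.     0.     0.   ]
th0.51 [-0.67   0.    -0.484  0.     0.     0.   ]
th0.62 [-0.718 -0.    -0.41   0.     0.     0.   ]
th0.73 [-0.758 -0.    -0.33   0.     0.     0.   ]
th0.84 [-0.789  0.    -0.247  0.     0.     0.   ]
th0.94 [-0.811 -0.    -0.162  0.     0.     0.   ]
th1.05 [-0.823 -0.    -0.074  0.     0.     0.   ]
th1.16 [-0.827  0.     0.015  0.     0.     0.   ]
th1.26 [-0.82  -0.     0.103  0.     0.     0.   ]
th1.37 [-0.805  0.     0.19   0.     0.     0.   ]
th1.48 [-0.78   0.     0.275  0.     0.     0.   ]
th1.59 [-0.746 -0.     0.357  0.     0.     0.   ]
th1.69 [-0.703  0.     0.435  0.     0.     0.   ]
th1.80 [-0.653 -0.     0.507  0.     0.     0.   ]
```

```bash
python3 -m crank '[[[0.4,0.18,0.2,0,0,0],[0,0,0.66,0,-0.076,0],[0,0,0.64,0,-0.076,0],[0,0,0.62,0,-0.076,0],[-0.01,0,0.6,0,-0.076,0],[-0.02,0,0.58,0,-0.076,0],[-0.02,0,0.57,0,-0.076,0],[-0.03,0,0.55,0,-0.076,0]]]'
python3 -m crank '[[[-0.03,0,0.53,0,-0.076,0],[0.21,0,0.46,0,-0.076,0],[0.21,0,0.46,0,-0.076,0]]]'
python3 - <<'E'
from h import *
p,R=cur();t=p+R@TIP;s=read_state();print("case tip",Ro.from_euler("z",-CASE[3]).apply(t-CASE[:3])*1e3,s["wrist_force"],s["torque"],"phi",np.arctan2(R[0,2],-R[2,2])-PIT)
E
```

```text
time: 9.43
tool_pos: [0.4899, -0.0615, 0.1109]
tcp_rot: [0.106, -3.085, 0.008]
wrist_force: [-3.1, 0.4, -3.8]
width: 0.252
grip_force: 98.2
time: 9.68
tool_pos: [0.4865, -0.0616, 0.0956]
tcp_rot: [-0.103, 2.966, 0.004]
wrist_force: [-1.6, 0.2, -5.0]
width: 0.251
grip_force: 98.2
case tip [ 1.1384  0.2989 70.144 ] [-1.6287  0.2325 -5.0434] [0.0015 0.6975 0.0522] phi -0.11102913529816638
```

Force is -5 N at the blade and there's no jam, so the lid is loading the blade as expected. I continue levering, then follow the arc.

```bash
python3 -m crank '[[[0.21,0,0.45,0,-0.076,0],[0.21,0,0.45,0,-0.076,0],[0.21,0,0.45,0,-0.076,0],[0.21,0,0.45,0,-0.076,0]]]'
python3 -m crank '[[[-0.61,0,-0.55,0,0,0],[-0.67,0,-0.48,0,0,0],[-0.72,0,-0.41,0,0,0],[-0.76,0,-0.33,0,0,0],[-0.79,0,-0.25,0,0,0],[0,0,0,0,0,0]]]'
python3 - <<'E'
from h import *
im=read_camera("side");cv2.imwrite("pics/side4.png",im)
p,R=cur();t=p+R@TIP;s=read_state();print("case tip",Ro.from_euler("z",-CASE[3]).apply(t-CASE[:3])*1e3,s["wrist_force"],s["torque"],"phi",np.arctan2(R[0,2],-R[2,2])-PIT,proj("side",t))
cv2.imwrite("pics/crop5.png",cv2.resize(im[110:260,220:400],(720,600),interpolation=cv2.INTER_CUBIC))
E
```

```text
time: 10.02
tool_pos: [0.485, -0.0618, 0.0768]
tcp_rot: [-0.093, 2.659, 0.017]
wrist_force: [3.0, 4.3, -2.5]
width: 0.251
grip_force: 98.6
time: 10.52
tool_pos: [0.5116, -0.0608, 0.1149]
tcp_rot: [-0.095, 2.659, 0.016]
wrist_force: [-1.7, -0.0, -3.0]
width: 0.251
grip_force: 98.7
case tip [ 27.3194  -0.3356 130.805 ] [-0.9301  0.3434 -2.9776] [-0.0182  0.6562  0.0682] phi 0.19561298721877812 [[332.699  194.6098]]
```

View pics/crop5.png

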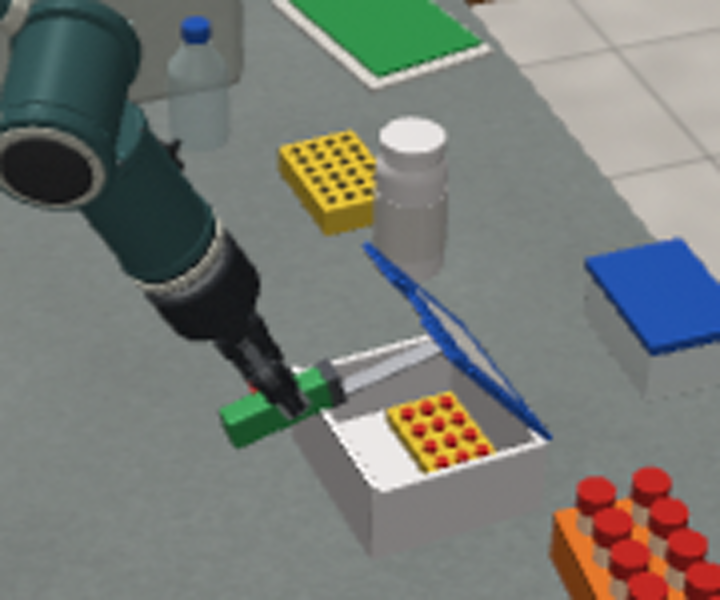

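The lid is about 50° open, resting on the blade tip (crop pixel ~(440,345)); the gripper is well clear of it. I continue the arc past upright.

```bash
python3 -m crank '[[[-0.81,0,-0.16,0,0,0],[-0.82,0,-0.07,0,0,0],[-0.83,0,0.01,0,0,0],[-0.82,0,0.1,0,0,0],[-0.8,0,0.19,0,0,0],[-0.78,0,0.27,0,0,0],[-0.75,0,0.36,0,0,0],[-0.7,0,0.43,0,0,0]]]'
python3 -m crank '[[[-0.65,0,0.5,0,0,0],[-0.3,0,0.3,0,0,0],[0,0,0,0,0,0],[0,0,0,0,0,0]]]'
python3 - <<'E'
from h import *
im=read_camera("side");cv2.imwrite("pics/side5.png",im)
p,R=cur();t=p+R@TIP;s=read_state();T=Ro.from_euler("z",-CASE[3]).apply(t-CASE[:3])*1e3;print("case tip",T,"th",np.arctan2(T[2]-70,75-T[0]),s["wrist_force"],s["torque"])
# blue lid top edge in the picture vs predictions per angle
hsv=cv2.cvtColor(im,cv2.COLOR_BGR2HSV)
m=cv2.inRange(hsv,(105,150,60),(125,255,255));m[:, :290]=0;m[:,364:]=0;m[:130]=0;m[260:]=0
v,u=np.nonzero(m);print("blue bbox",u.min(),u.max(),v.min(),v.max(),len(u))
for a in(1.4,1.5,1.6,1.7,1.8,1.9):
    X=np.array([[75-r*np.cos(a)+o*np.sin(a),y,70+r*np.sin(a)+o*np.cos(a)] for r in(0,142) for y in(80,-80) for o in(0,6)])/1e3
    q=proj("side",place(CASE,X));print(a,q.min(0).round(1),q.max(0).round(1))
E
```

```text
time: 11.23
tool_pos: [0.5712, -0.0563, 0.1309]
tcp_rot: [-0.092, 2.66, 0.017]
wrist_force: [-4.0, 1.4, -1.4]
width: 0.248
grip_force: 98.9
time: 11.57
tool_pos: [0.5835, -0.056, 0.1287]
tcp_rot: [-0.091, 2.658, 0.016]
wrist_force: [-0.1, 0.2, -1.0]
width: 0.247
grip_force: 98.8
case tip [ 99.3724  -0.7996 145.3797] th 1.8835152257595318 [ 1.0393  0.1384 -0.9298] [-0.0013  0.3056  0.0133]
blue bbox 336 363 156 219 979
1.4 [329.3 157.9] [358.5 220.7]
1.5 [333.4 156.6] [359.  220.7]
1.6 [334.3 155.7] [363.3 220.7]
1.7 [334.3 155.1] [367.4 220.7]
1.8 [334.3 154.9] [371.5 220.7]
1.9 [334.3 155.1] [375.3 220.7]
```

Run:
```python
from h import *
p,R=cur();u=np.array([-.12*np.cos(.069),-.12*np.sin(.069),0])
delta(p,R,p+u,R,"back");q=p+u;up=np.array([0,0,.1]);
R1=Rt(TRAY[3],PIT);off=-R1@TIP+place(TRAY*[1,1,1,1],[[.095,0,.0065]])[0]
delta(q,R,q,R1,"turn");delta(q,R1,off+[0,0,.12],R1,"above tray");print(q,off)
```

```text
back shift cm [10.63 -0.02 -5.56] |12.0| turn [0. 0. 0.] |0.000|
turn shift cm [0. 0. 0.] |0.0| turn [0.059 0.197 0.159] |0.260|
above tray shift cm [ -2.33 -29.08  -0.37] |29.2| turn [0. 0. 0.] |0.000|
[ 0.4635 -0.0643  0.1288] [ 0.4552 -0.3557  0.0189]
```

```bash
python3 -m crank '[[[1.3,0,-0.7,0,0,0],[1.3,0,-0.7,0,0,0],[1.3,0,-0.7,0,0,0],[1.3,0,-0.7,0,0,0],[1.4,0,-0.7,0,0,0],[1.4,0,-0.7,0,0,0],[1.4,0,-0.7,0,0,0],[1.3,0,-0.7,0,0,0]]]' | head -4
python3 -m crank '[[[0,0,-1,0.01,0.033,0.027],[0,0,-1,0.01,0.033,0.027],[0,0,-1,0.01,0.033,0.027],[0,0,-1,0.01,0.033,0.027],[0,0,-1,0.01,0.033,0.026],[0,0,-1,0.009,0.032,0.026],[0,0,0,0,0,0]]]' | head -4
python3 - <<'E'
from h import *
im=read_camera("side");cv2.imwrite("pics/side6.png",im);cv2.imwrite("pics/top6.png",read_camera("top"))
hsv=cv2.cvtColor(im,cv2.COLOR_BGR2HSV)
m=cv2.inRange(hsv,(105,150,60),(125,255,255));m[:150]=0
n,l,st,ce=cv2.connectedComponentsWithStats(m);print(st[1:][st[1:,4]>30])
print("right end of the lid top corner per angle:")
for a in(1.5,1.6,1.7,1.8,1.9):
    print(a,proj("side",place(CASE,np.array([[75-142*np.cos(a),80,70+142*np.sin(a)],[75-142*np.cos(a),-80,70+142*np.sin(a)]])/1e3)).round(1))
f=lambda X:np.r_[proj("top",[[X[0],X[1],0]])[0]-(463,196)]
print("cylinder foot",least_squares(f,[.5,-.5]).x)
p,R=cur();R1=Rt(TRAY[3],PIT);off=-R1@TIP+place(TRAY,[[.095,0,.0065]])[0]
print(p);delta(p,R,off+[0,0,.06],R1,"above tray")
E
```

```text
time: 12.28
tool_pos: [0.4613, -0.0643, 0.1289]
tcp_rot: [-0.091, 2.658, 0.016]
wrist_force: [-1.1, 0.5, -0.2]
time: 12.87
tool_pos: [0.4414, -0.0645, 0.1875]
tcp_rot: [0.146, 2.849, -0.021]
wrist_force: [0.5, 0.3, -0.7]
[[ 335  156   73   64 1926]
 [   0  259    7   32  152]
 [ 502  305   10    9   74]
 [ 366  331  115   89 4049]
 [ 528  337   10   10   83]]
right end of the lid top corner per angle:
1.5 [[333.4 157.1]
 [357.2 185.6]]
1.6 [[337.4 156. ]
 [361.5 184.4]]
1.7 [[341.4 155.3]
 [365.7 183.5]]
1.8 [[345.3 155. ]
 [369.8 183.1]]
1.9 [[349.  155.1]
 [373.7 183. ]]
cylinder foot [ 0.5587 -0.4979]
[ 0.4394 -0.0641  0.1844]
above tray shift cm [ -1.35 -28.87  11.37] |31.1| turn [0.001 0.001 0.001] |0.002|
```

```bash
python3 -m crank '[[[-0.11,-2.41,0.6,0,0,0],[-0.11,-2.41,0.6,0,0,0],[-0.11,-2.41,0.8,0,0,0],[-0.11,-2.41,0.9,0,0,0],[-0.11,-2.41,1,0,0,0],[-0.11,-2.41,1,0,0,0]]]' | head -3
python3 -m crank '[[[-0.11,-2.41,1.05,0,0,0],[-0.11,-2.41,1.05,0,0,0],[-0.11,-2.41,1.09,0,0,0],[-0.11,-2.41,1.09,0,0,0],[-0.11,-2.41,1.09,0,0,0],[-0.11,-2.41,1.09,0,0,0],[0,0,0,0,0,0],[0,0,0,0,0,0]]]' | head -4
python3 - <<'E'
from h import *
im=read_camera("side");cv2.imwrite("pics/side7.png",im);it=read_camera("top");cv2.imwrite("pics/top7.png",it)
hsv=cv2.cvtColor(im,cv2.COLOR_BGR2HSV)
m=cv2.inRange(hsv,(105,150,60),(125,255,255))
for v in(178,182,183,184,186,190):u=np.nonzero(m[v,330:365+15])[0]+330;print("lid row",v,u.max() if len(u) else None)
p,R=cur();R1=Rt(TRAY[3],PIT);off=-R1@TIP+place(TRAY,[[.095,0,.0065]])[0]
print(p);delta(p,R,off,R1,"to tray")
ax=R@Ro.from_euler("y",PIT).apply([-1,0,0]);zz=R@Ro.from_euler("y",PIT).apply([0,0,-1]);O=p+R@TIP-.095*ax-.0025*zz
oy=np.cross(zz,ax);w=lambda P:np.array([O+a*ax+b*oy+c*zz for a,b,c in P])
hb=[w([(-.095,-.012,h),(-.095,.012,h),(0,.012,h),(0,-.012,h)]) for h in(0,.028)]+[w([(0,-.008,.0025),(0,.008,.0025),(.095,.008,.0025),(.095,-.008,.0025)])]
out=[]
for n,i in(("top",it),("side",im)):
    c0=np.int32(proj(n,O)[0])-[50,66]
    c=cv2.resize(i[c0[1]:c0[1]+120,c0[0]:c0[0]+100],(400,480),interpolation=cv2.INTER_CUBIC)
    for q in hb: cv2.polylines(c,[np.int32(((proj(n,q)-c0+.5)*4-.5)*16)],True,(255,255,0),1,cv2.LINE_AA,4)
    print(n,c0);out.append(c)
cv2.imwrite("pics/crop6.png",np.hstack(out))
E
```

```text
time: 13.47
tool_pos: [0.4428, -0.2109, 0.1368]
tcp_rot: [0.146, 2.855, -0.02]
time: 14.13
tool_pos: [0.4518, -0.3565, 0.076]
tcp_rot: [0.149, 2.857, -0.017]
wrist_force: [-0.9, 0.5, -1.5]
lid row 178 379
lid row 182 379
lid row 183 379
lid row 184 379
lid row 186 379
lid row 190 379
[ 0.4523 -0.3552  0.077 ]
to tray shift cm [ 1.34 -0.03  5.66] |5.8| turn [ 0.002 -0.004 -0.001] |0.004|
top [371 147]
side [271 225]
```

View pics/crop6.png

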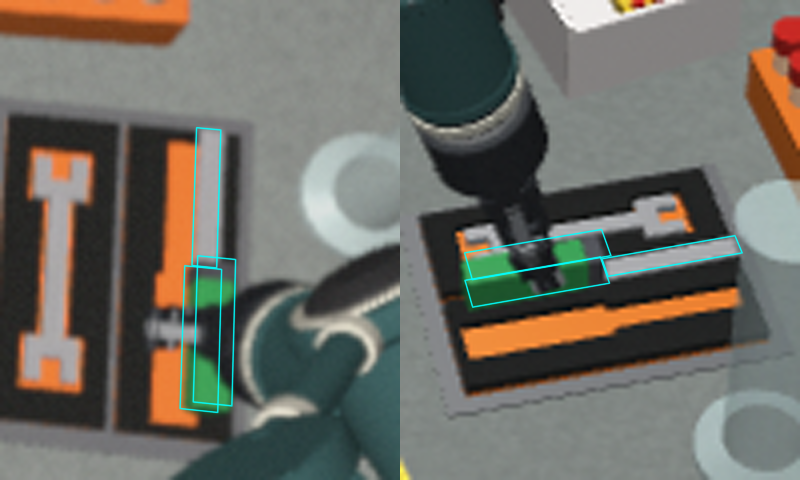

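The overlay of the held opener on the tray matches both views: in the crop the tip is at top pixel (209,128) and side pixel (740,245), and the side view is aligned within about 1 px. I lower it, slowly at the end.

```bash
python3 -m crank '[[[0.2,0,0.85,0,0,0],[0.2,0,0.85,0,0,0],[0.2,0,0.85,0,0,0],[0.2,0,0.85,0,0,0],[0.2,-0.02,0.85,0,0,0],[0.2,-0.02,0.7,0,0,0],[0,0,0,0,0,0]]]'
python3 -m crank '[[[0.05,0,0.2,0,0,0],[0.03,0,0.1,0,0,0],[0,0,0,0,0,0]]]'
python3 -m crank '[[[0.05,0,0.2,0,0,0],[0.02,0,0.1,0,0,0],[0,0,0,0,0,0]]]'
python3 - <<'E'
from h import *
p,R=cur();R1=Rt(TRAY[3],PIT);off=-R1@TIP+place(TRAY,[[.095,0,.0065]])[0]
print(p,off);delta(p,R,off,R1,"to tray")
E
```

```text
time: 14.82
tool_pos: [0.4542, -0.3553, 0.0244]
tcp_rot: [0.146, 2.859, -0.015]
wrist_force: [0.1, 1.1, -0.6]
width: 0.253
grip_force: 98.8
time: 15.07
tool_pos: [0.4557, -0.3569, 0.024]
tcp_rot: [0.146, 2.855, -0.02]
wrist_force: [-0.5, 0.4, -1.2]
width: 0.251
grip_force: 98.8
time: 15.32
tool_pos: [0.4558, -0.3569, 0.021]
tcp_rot: [0.146, 2.855, -0.02]
wrist_force: [-0.2, -0.1, -1.0]
width: 0.253
grip_force: 98.9
[ 0.4558 -0.3569  0.021 ] [ 0.4552 -0.3557  0.0189]
to tray shift cm [0.13 0.11 0.18] |0.2| turn [ 0.    -0.002 -0.   ] |0.002|
```

```bash
python3 -m crank '[[[0.03,0.05,0.1,0,0,0],[0.03,0.05,0.1,0,0,0],[0,0,0,0,0,0]]]'
python3 -m crank '[[[0.03,0,0.1,0,0,0],[0,0,0,0,0,0]]]'
python3 -m crank '[[[0.03,0,0.1,0,0,0],[0,0,0,0,0,0]]]'
```

```text
time: 15.57
tool_pos: [0.4562, -0.3569, 0.0201]
tcp_rot: [0.145, 2.854, -0.022]
wrist_force: [-4.1, -1.3, 6.9]
width: 0.251
grip_force: 100.3
time: 15.73
tool_pos: [0.4563, -0.3569, 0.02]
tcp_rot: [0.144, 2.854, -0.022]
wrist_force: [-7.2, 1.5, 16.1]
width: 0.25
grip_force: 101.4
time: 15.9
tool_pos: [0.4563, -0.3569, 0.0199]
tcp_rot: [0.144, 2.854, -0.022]
wrist_force: [-12.2, 4.6, 24.5]
width: 0.253
grip_force: 102.7
```

Contact at TCP z 0.020 agrees with the predicted floor contact (0.019); resting on the foam rim would have given about 0.027. I ease the load off and check the pose numerically before letting go.

```bash
python3 -m crank '[[[-0.06,0,-0.2,0,0,0],[0,0,0,0,0,0],[0,0,0,0,0,0]]]'
cat > chk.py <<'E'
from h import *
import sys
k=sys.argv[1];ob=[]
I={n:read_camera(n) for n in CM}
for n in I: cv2.imwrite(f"pics/{n}{k}.png",I[n])
P0=np.array([TRAY[0],TRAY[1],.006,TRAY[3]])
# green handle silhouette: pixels green vs predicted hull, for seated pose and for a pose 8 mm higher
for h in(0,.004,.008):
    for n in I:
        q=I[n].astype(float);g=(q[...,1]-(q[...,0]+q[...,2])/2)/(q.sum(2)+1)>.06
        X=np.array([[x,y,z] for x in(-.095,-.013) for y in(-.012,.012) for z in(0,.028)]);u=proj(n,place(P0+[0,0,h,0],X))
        M=np.zeros(g.shape,np.uint8);cv2.fillConvexPoly(M,cv2.convexHull(np.int32(np.round(u))),1)
        c=np.int32(u.mean(0));w=np.zeros_like(M);w[c[1]-25:c[1]+25,c[0]-30:c[0]+30]=1
        G=g&(w>0);print(h,n,"green",G.sum(),"in hull",(G&(M>0)).sum(),"hull",M.sum(),"green bbox",[*np.ptp(np.argwhere(G),axis=0)] if G.any() else 0,np.argwhere(G).mean(0).round(1) if G.any() else 0,"hull centre(v,u)",np.argwhere(M).mean(0).round(1))
b=proj("side",place(P0,[[.095,0,.0025]]))[0];c=proj("top",place(P0,[[.095,0,.0025]]))[0]
print("pred tip side",b,"top",c)
q=I["top"].astype(int);x,y=np.int32(c)
sat=q.max(2)-q.min(2);br=q.mean(2)
print("top: o=orange #=steel .=black");[print(r,"".join("o" if sat[r,k]>70 else "#" if br[r,k]>85 else "." for k in range(x-14,x+14))) for r in range(y-6,y+16)]
E
python3 chk.py 8
```

```text
time: 16.15
tool_pos: [0.4565, -0.3568, 0.0201]
tcp_rot: [0.145, 2.854, -0.022]
wrist_force: [-2.9, -0.2, 8.9]
width: 0.251
grip_force: 100.2
0 side green 272 in hull 272 hull 443 green bbox [np.int64(16), np.int64(31)] [306.2 302.4] hull centre(v,u) [306.  303.5]
0 top green 607 in hull 200 hull 424 green bbox [np.int64(40), np.int64(33)] [242.7 427.5] hull centre(v,u) [235.5 415.5]
0.004 side green 272 in hull 272 hull 443 green bbox [np.int64(16), np.int64(31)] [306.2 302.4] hull centre(v,u) [305.  303.5]
0.004 top green 627 in hull 210 hull 418 green bbox [np.int64(40), np.int64(34)] [242.8 428.1] hull centre(v,u) [235.3 416.5]
0.008 side green 272 in hull 253 hull 443 green bbox [np.int64(16), np.int64(31)] [306.2 302.4] hull centre(v,u) [304.  303.5]
0.008 top green 603 in hull 213 hull 423 green bbox [np.int64(39), np.int64(34)] [242.2 428. ] hull centre(v,u) [234.6 416.6]
pred tip side [354.7515 299.1249] top [416.4028 183.9366]
top: o=orange #=steel .=black
177 ############################
178 #.....######################
179 #................###########
180 #..........................#
181 #...........................
182 #..........ooooo............
183 #..........oooooooo.........
184 #..........ooooooo#.........
185 #..........oo######.........
186 ...........oo######.........
187 ...........oo######.........
188 ...........oo######.........
189 ...........oo######.........
190 ...........oo######.........
191 ...........oo######.........
192 ...........o#######.........
193 ...........o#######.........
194 ...........o#######.........
195 ...........o#######.........
196 ...........o#######.........
197 ..........oo#######.........
198 ..........oo#######.........
```

The opener is in the cutout, but the blade lies close to the groove's right side (2 px of orange on the left, none on the right). I nudge it 2 mm to the left, lifting slightly, then re-seat it.

```bash
python3 -m crank '[[[-0.05,0,-0.15,0,0,0],[0,0.1,0,0,0,0],[0,0.1,0,0,0,0],[0.03,0,0.1,0,0,0],[0.03,0,0.1,0,0,0],[0,0,0,0,0,0]]]'
python3 -m crank '[[[0.03,0,0.1,0,0,0],[0,0,0,0,0,0]]]'
python3 chk.py 9 | sed -n '1p;3p;6p;7,40p'
```

```text
time: 16.75
tool_pos: [0.4568, -0.3544, 0.02]
tcp_rot: [0.145, 2.854, -0.021]
wrist_force: [-4.9, 1.0, 15.8]
width: 0.249
grip_force: 101.4
time: 16.92
tool_pos: [0.4568, -0.3544, 0.0199]
tcp_rot: [0.144, 2.854, -0.02]
wrist_force: [-9.2, 4.3, 24.9]
width: 0.251
grip_force: 102.6
0 side green 295 in hull 290 hull 443 green bbox [np.int64(17), np.int64(32)] [305.9 301.9] hull centre(v,u) [306.  303.5]
0.004 side green 295 in hull 291 hull 443 green bbox [np.int64(17), np.int64(32)] [305.9 301.9] hull centre(v,u) [305.  303.5]
0.008 top green 623 in hull 212 hull 423 green bbox [np.int64(39), np.int64(35)] [242.1 427.8] hull centre(v,u) [234.6 416.6]
pred tip side [354.7515 299.1249] top [416.4028 183.9366]
top: o=orange #=steel .=black
177 ############################
178 #.....######################
179 #................###########
180 #..........................#
181 #...........................
182 #..........ooooo............
183 #..........oooooooo.........
184 #..........oooooooo.........
185 #..........######oo.........
186 ...........######oo.........
187 ...........######oo.........
188 ...........######oo.........
189 ...........######oo.........
190 ...........######oo.........
191 ...........######oo.........
192 ...........######oo.........
193 ...........######oo.........
194 ...........########.........
195 ...........######oo.........
196 ...........######oo.........
197 ...........######oo.........
198 ..........#######oo.........
```

Now centred and on the floor: both contacts came at z 0.020. I ease the load, release and retreat straight up.

```bash
python3 -m crank '[[[-0.06,0,-0.22,0,0,0],[0,0,0,0,0,0]]]' | sed -n 2,4p
python3 -m crank '[[[0,0,0,0,0,0],[0,0,0,0,0,0],[0,0,0,0,0,0],[0,0,0,0,0,0],[0,0,0,0,0,0],[0,0,0,0,0,0]]]' 4.6 20
python3 -m crank '[[[-0.28,0,-0.96,0,0,0],[-0.28,0,-0.96,0,0,0],[-0.28,0,-0.96,0,0,0],[-0.5,0,-1.8,0,0,0],[-0.5,0,-1.8,0,0,0],[-0.5,0,-1.8,0,0,0],[-0.5,0,-1.8,0,0,0],[-0.5,0,-1.8,0,0,0]]]'
python3 -m crank '[[[1,2.5,-1.5,0,0,0],[1,2.5,-1.5,0,0,0],[1,2.5,-1.5,0,0,0],[1,2.5,-1.5,0,0,0],[1,2.5,-1.5,0,0,0],[0,0,0,0,0,0],[0,0,0,0,0,0]]]' | head -2
python3 chk.py 10
python3 - <<'E'
from h import *
# lid: compare blue silhouette with predicted lid at each angle in the side view
im=cv2.imread("pics/side10.png");hsv=cv2.cvtColor(im,cv2.COLOR_BGR2HSV);g=cv2.inRange(hsv,(105,120,40),(125,255,255))>0
w=np.zeros(g.shape,bool);w[150:225,325:400]=1;g&=w
for a in np.arange(1.4,1.95,.1):
    X=np.array([[75-r*np.cos(a)+o*np.sin(a),y,70+r*np.sin(a)+o*np.cos(a)] for r in(0,142) for y in(80,-80) for o in(0,6)])/1e3
    M=np.zeros(g.shape,np.uint8);cv2.fillConvexPoly(M,cv2.convexHull(np.int32(np.round(proj("side",place(CASE,X))))),1)
    print(round(a,1),"IoU",((M>0)&g).sum()/((M>0)|g).sum())
d=np.abs(cv2.imread("pics/top10.png").astype(int)-cv2.imread("pics/top0.png")).sum(2)>90
n,l,st,c=cv2.connectedComponentsWithStats(d.astype(np.uint8));print("changed in top:",[(list(s[:4]),s[4]) for s in st[1:] if s[4]>12])
E
```

```text
tool_pos: [0.4566, -0.3543, 0.0204]
tcp_rot: [0.146, 2.854, -0.021]
wrist_force: [0.7, 0.2, 5.2]
time: 17.68
tool_pos: [0.4556, -0.3533, 0.0188]
tcp_rot: [0.146, 2.856, -0.018]
wrist_force: [0.0, -0.4, 0.3]
width: 0.535
grip_force: 0.0
time: 18.35
tool_pos: [0.4551, -0.3541, 0.1455]
tcp_rot: [0.146, 2.854, -0.022]
wrist_force: [0.6, -0.7, 0.2]
width: 0.538
grip_force: 0.0
time: 18.93
tool_pos: [0.3995, -0.2223, 0.2036]
0 side green 398 in hull 392 hull 443 green bbox [np.int64(17), np.int64(32)] [305.3 303.1] hull centre(v,u) [306.  303.5]
0 top green 1004 in hull 225 hull 424 green bbox [np.int64(40), np.int64(51)] [246.  423.1] hull centre(v,u) [235.5 415.5]
0.004 side green 398 in hull 394 hull 443 green bbox [np.int64(17), np.int64(32)] [305.3 303.1] hull centre(v,u) [305.  303.5]
0.004 top green 1016 in hull 243 hull 418 green bbox [np.int64(40), np.int64(52)] [246.1 423.4] hull centre(v,u) [235.3 416.5]
0.008 side green 398 in hull 372 hull 443 green bbox [np.int64(17), np.int64(32)] [305.3 303.1] hull centre(v,u) [304.  303.5]
0.008 top green 965 in hull 240 hull 423 green bbo
[... 1214 characters left out ...]
.int32(14506)), ([np.int32(160), np.int32(220), np.int32(20), np.int32(37)], np.int32(389)), ([np.int32(360), np.int32(235), np.int32(9), np.int32(15)], np.int32(71)), ([np.int32(175), np.int32(347), np.int32(97), np.int32(73)], np.int32(3779)), ([np.int32(271), np.int32(384), np.int32(50), np.int32(27)], np.int32(432)), ([np.int32(303), np.int32(390), np.int32(20), np.int32(15)], np.int32(160)), ([np.int32(254), np.int32(405), np.int32(10), np.int32(15)], np.int32(42)), ([np.int32(0), np.int32(409), np.int32(18), np.int32(11)], np.int32(111)), ([np.int32(320), np.int32(409), np.int32(7), np.int32(11)], np.int32(41)), ([np.int32(287), np.int32(412), np.int32(19), np.int32(8)], np.int32(80))]
```

The lid fits best at about 1.85 rad, well past upright. The opener lies in its cutout with blade and handle within the floor, no bystander changed, and the arm is clear. Handing in.

```bash
python3 -c "
from workcell import *
print(read_state()['time']); print(finish_job())"
```

```text
19.0333
the job is handed in; nothing more can be done
None
```

The job is handed in at 19.0 s: the lid stands open at about 1.85 rad, levered up with the blade only. The opener was lowered to the floor of its own cutout before release, and the pictures show no other thing moved.

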